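Weigh a specimen canister on the sprung hook scale

ROBOT

A 6-joint arm with a two-finger parallel gripper is mounted at the origin on the work surface. World frame = base frame: x ahead of the robot, y to its left, z up, the work surface at z = 0. Lengths are in mm, angles in rad, forces in N, time in s.
With the tool pointing down it reaches from about 275 to 975 mm from the base axis. Payload 8.4 kg.
Tool frame: the origin (TCP) lies at the very end of the fingers, on their centre line; the grasp point (between the pads) lies 19 mm behind it; z points along the fingers, x is the direction in which the jaws open and shut, and the axes are right-handed (so a half turn about z gives the same grasp; the last joint's range is limited). The gripper opens to 92 mm and grips with 3 to 60 N. Pads are 20 mm wide; open, the fingers measure 128 mm over their backs; the gripper's body (75 mm by 189 mm) begins 69 mm behind the grasp point.
Start: joints at [1.156, 0.353, 1.633, -0, 1.155, -0.002], TCP at [250.734, 572.503, 188.283] pointing down, gripper open.
Joint ranges: [-2.63, 2.63], [-0.92, 2.1], [0.06, 2.66], [-1.3, 4.44], [0, 2.69], [-3.02, 3.02]. Speed limits (rad/s): [2.22, 2.22, 2.79, 3.14, 3.14, 3.14].

INTERFACE

Orientations are given as a 3x3 rotation matrix whose columns are the frame's x, y, z axes.
In Python, from bench import robot gives the robot as it stands.
- The arm moves only by the tool play_rows, never from a script. Its argument "deltas" is a list of rows, each a list of 3 entries, a list of its own where there are three numbers: the closure in counts, from 0 (fully open) to 255 (shut), then the shift along the tool's x, y, z in mm, then the turn, a rotation vector about the tool's x, y, z in units of 5 degrees (1.0 is 5 degrees). A call has 1 to 10 rows; each row is the pose to reach, as a shift and turn from the pose measured when the call began, along the tool's axes at that moment; what a row does not reach only later rows make up. A row lasts 1/8 s, in which the tool goes at most 62.5 mm and 10.7 degrees, less where a joint would pass 70% of its speed; a pose out of reach is approached as far as the arm can. A call with a gripper value outside its range is refused whole. The fingers move at their own pace and stop on an object; "newtons" is the grip in N (left out, the last holds). Time passes only in rows, so rows that repeat a pose let the fingers close. It gives the time, the measured TCP pose, the force and the opening at its end, in the units of the state.
- robot.sense(): the state, without advancing time (a new reading comes with each control period).
- robot.get_image(name): name is "scene" or "top"; returns the picture (420x560x3 uint8, blue, green, red); there is no depth.
- robot.get_calibration(name): a dict with "fovy" (degrees; the focal length in pixels is half the picture's height over the tangent of half this angle, whatever the lens; pixels are square), "cx", "cy" (the principal point, pixels), "dist_coeffs" ([k1, k2, p1, p2, k3] as OpenCV has them; the pictures are not rectified), "position" and "rotation" of the camera in the world. Camera axes: x right, y up, looking along -z (the intrinsics and any distortion apply to the point x, -y, -z); pixel columns grow to the right and rows downward; lengths in mm; the calibration is good to about 2 mm. A picture is of the moment at which its call begins. get_calibration takes no time and is no camera call.
- robot.finish_job(): hands the job in, once; it reports no verdict.
The state is a dict: "time": time; "qpos": joint angles; "dq": joint speeds; "effort": joint torques, N m; "tcp_pos": TCP position; "eef_rot": TCP orientation; "contact_force": force on the tool from outside, world axes, zero at the start; "torque": the same for the moment, N m; "opening": finger opening in mm.
Only numpy, scipy, OpenCV 4.12 (cv2) and the standard library are available. Lean on these libraries where they do the work, as an engineer would, in place of code of your own. Each camera call takes 0.05 s, during which the arm holds its last target. There are 200 camera calls.

TASK

Weigh the specimen canister: lift it by its grip block and hang its bail on the hook of the spring scale, keeping it upright. Ease its weight onto the hook until the spring carries all of it before you let go, so that the hook neither drops nor springs up when you release it; never push the hook down to the end of its travel. When the canister hangs free and the hook has settled, press the console's hold button, let it come up again, and leave the canister hanging and the other bench things where they are.

Things in the scene. Friction and masses are not known exactly. Their poses are not given: they have to be found in the camera images.
- canister_grip (a point): Centre of the grey grip block (16 x 16 mm, 42 mm tall) on top of the loose aluminium specimen canister (closed can, 76 mm across, 54 mm high; block top 168 mm, this point 147 mm above its underside). z up; y runs along the bail below. Mass unknown, 0.16 to 0.88 kg by contents.
- canister_bar (a point): Underside of the middle of the canister's bail, 41 mm straight below canister_grip, 106 mm above the canister's underside, same axes. The bail is a 7 mm round steel bar along y, 68 mm between its two uprights, with a shallow peak in the middle that sits in the hook; the opening below it is 52 mm high. A thin neck joins it to the grip block above.
- hook_seat (a point): Lowest point of the cradle of the 8 mm steel hook, on its upper surface, where the bail rests; unloaded 225 mm above the bench; moves with the hook. x is level, from the tip along the arm to the housing; z up; the bail must lie along y. The tip (x -20 to -8 mm) rises 18 mm above it, the arm (x over 20 mm) 12 mm; both slope into the cradle, so a bail lowered within 8 mm slides home.
- scale_stand: The fixed white stand with the spring scale; origin on the bench straight below hook_seat, same axes. Housing face at x = 96 mm, 56 mm wide, 115 to 315 mm high; post at x = 125 mm, 352 mm high; base plate 12 mm thick, x -65 to 145 mm, 90 mm wide.
- hook_dip (a joint): How far the hook has dipped, m: 0 unloaded, growing downward, end of travel 0.105. Spring of 100 N/m, lightly damped: about 1 mm per 0.01 kg hung (16 to 86 mm here); let go out of balance, it bounces for about two seconds.
- hold_button_top (a point): Middle of the top face of the round black hold button (30 mm across) on the fixed flat white readout console (120 x 100 x 35 mm). z up; it is pressed straight down.
- hold_button (a joint): Travel of the sprung hold button, m: 0 up, 0.006 fully down, which takes 5 N; it counts as pressed at 0.004.
- bottle: Loose glass bottle with a screw cap, 64 mm across, 150 mm tall; origin under its centre. Bystander.
- slide_box: Loose flat green box of microscope slides, 90 x 120 x 38 mm; origin under its centre. Bystander.
- beaker: Loose open glass beaker, 68 mm across, 85 mm tall; origin under its centre. Bystander.
There are look-alikes about, which are no part of the job. Leave any green or purple look-alike of the part that bears canister_grip alone.

How it is judged:
By the outcome, as a careful person would: the job done as asked, in the order asked, and still so for the second after the job is handed in, with the robot touching nothing.
It also fails if it takes over 72 s, if anything falls off the work surface, if the arm or the gripper's body presses on something with over 40 N, if the wrist force passes 120 N, or if a joint passes its speed limit or range.

## Working session

There is one attempt and no reset: what is moved stays moved. The work goes in short steps, Python scripts to look and compute and a tool call to move; the robot and the scene stay as the last step left them, time stands still between calls to the robot, and variables do not carry over. Pictures are saved under pics/ and viewed, about 8 in all and at most 12, crops included, and the job is handed in when it is done.

Besides the shell and the picture viewer there is one more tool, called after "Emit:" as name(argument=value, ...), one argument or row to a line, values as JSON. play_rows: Moves the arm, as the interface text tells. Its arguments: {"type":"object","properties":{"deltas":{"type":"array"},"newtons":{"type":"number"}},"required":["deltas"]}

```bash
ls; mkdir -p pics; python3 - <<'E'
from bench import robot
import cv2
for n in("scene","top"):
    cv2.imwrite(f"pics/{n}0.png",robot.get_image(n)); print(n,robot.get_calibration(n))
print(robot.sense())
E
```

```text
pics
scene {'fovy': 44.731879839874125, 'cx': 275.3821347230394, 'cy': 202.1143959615923, 'dist_coeffs': array([-0.05411545,  0.        ,  0.        ,  0.        ,  0.        ]), 'position': array([1304.47432675,   76.25182698,  967.93050177]), 'rotation': array([[-0.16665921, -0.68019349,  0.71383578],
       [ 0.98582166, -0.12926565,  0.10698624],
       [ 0.01950311,  0.72154501,  0.69209279]])}
top {'fovy': 43.47461218045327, 'cx': 276.1956433901856, 'cy': 213.40729523352744, 'dist_coeffs': array([-0.07841784,  0.        ,  0.        ,  0.        ,  0.        ]), 'position': array([ 352.28323074,  -60.69626443, 1377.7098105 ]), 'rotation': array([[ 1.82053455e-04,  9.97441031e-01, -7.14937546e-02],
       [-9.99982489e-01,  6.04481077e-04,  5.88700320e-03],
       [ 5.91515516e-03,  7.14914309e-02,  9.97423674e-01]])}
{'time': 0.1, 'qpos': array([ 1.15558249e+00,  3.53556430e-01,  1.63401912e+00,  8.66577543e-06,
        1.15519860e+00, -2.41497398e-03]), 'dq': array([-3.32988696e-04, -2.91801638e-03, -1.68480661e-03,  1.55340992e-05,
       -3.28570955e-04, -3.85922746e-05]), 'effort': array([-8.94203804e-04, -5.94907093e+01, -3.34930944e+01,  6.98328135e-02,
        1.83674967e-02, -8.61962030e-05]), 'tcp_pos': array([250.55755828, 572.08476983, 187.67020045]), 'eef_rot': array([[ 4.01177581e-01,  9.16000172e-01, -4.83853911e-04],
       [ 9.15999538e-01, -4.01177872e-01, -1.07790852e-03],
       [-1.18147587e-03, -1.07772256e-05, -9.99999302e-01]]), 'contact_force': array([ 0.27729322, -0.83091485, -0.22844761]), 'torque': array([ 0.01981942,  0.03895665, -0.03667259]), 'opening': 91.66859974076098}
```

View pics/scene0.png

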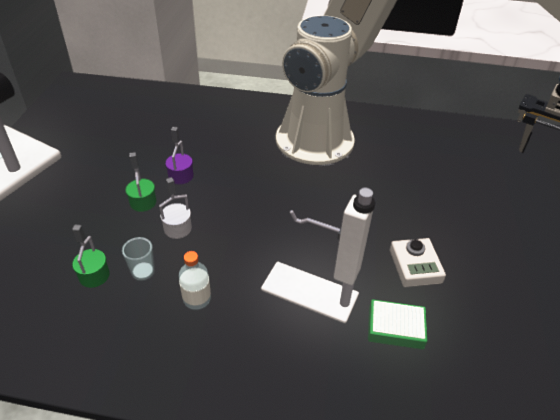

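View pics/top0.png

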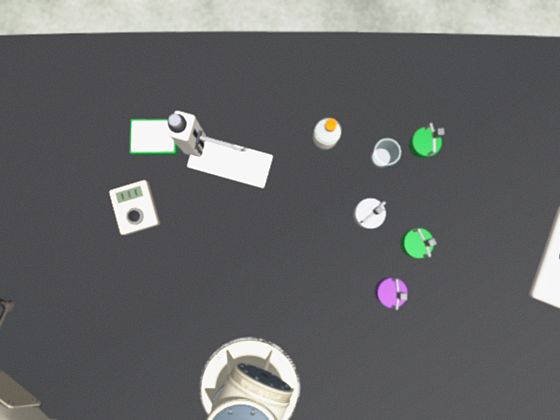

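The scene view shows the grey canister at about (176,215) with its grip block at (171,185). The hook tip is near (293,214), the stand at (350,240) and the button at (416,247). In the top view the canister is at (371,213), the hook arm at (205–243,148) and the button at (135,216). Green and purple look-alikes stand near the canister. Next I'll enlarge the parts that matter.

```bash
python3 - <<'E'
import cv2,numpy as np
s=cv2.imread("pics/scene0.png");t=cv2.imread("pics/top0.png")
def c(im,x,y,w=80,h=60): return cv2.resize(im[y:y+h,x:x+w],(400,300),interpolation=cv2.INTER_CUBIC)
m=np.vstack([np.hstack([c(s,140,178),c(t,335,185)]),np.hstack([c(s,280,195),c(t,180,110)])])
cv2.imwrite("pics/crop1.png",m)
E
```

```text
(no output)
```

View pics/crop1.png

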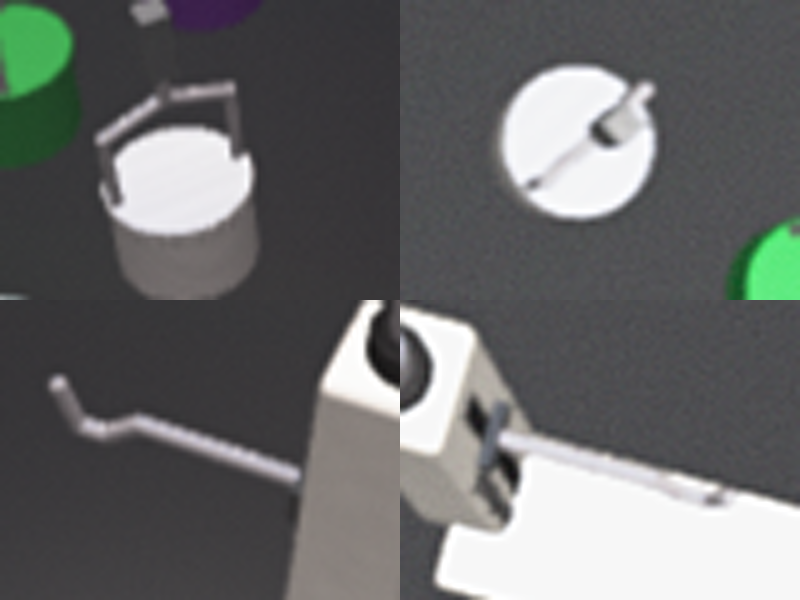

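```bash
cat > h.py <<'E'
import cv2,numpy as np
from bench import robot
def ray(n,u,v):
    c=robot.get_calibration(n);f=210/np.tan(np.radians(c["fovy"]/2))
    K=np.array([[f,0,c["cx"]],[0,f,c["cy"]],[0,0,1.]])
    x,y=cv2.undistortPoints(np.array([[[u,v]]],float),K,c["dist_coeffs"])[0,0]
    d=c["rotation"]@np.array([x,-y,-1.]);return c["position"],d/np.linalg.norm(d)
def onz(n,u,v,z):
    p,d=ray(n,u,v);return p+d*(z-p[2])/d[2]
def tri(a,b):
    (p,d),(q,e)=ray("scene",*a),ray("top",*b)
    s,t=np.linalg.lstsq(np.c_[d,-e],q-p,rcond=None)[0]
    A,B=p+s*d,q+t*e;return (A+B)/2,np.linalg.norm(A-B)
def proj(n,P):
    c=robot.get_calibration(n);f=210/np.tan(np.radians(c["fovy"]/2))
    K=np.array([[f,0,c["cx"]],[0,f,c["cy"]],[0,0,1.]])
    q=c["rotation"].T@(np.asarray(P,float)-c["position"])*[1,-1,-1]
    return cv2.projectPoints(q[None],np.zeros(3),np.zeros(3),K,c["dist_coeffs"])[0].ravel()
E
python3 - <<'E'
from h import *
np.set_printoptions(precision=1,suppress=True)
t=cv2.imread("pics/top0.png");s=cv2.imread("pics/scene0.png")
print("grip scene z168",onz("scene",169.7,179.7,168),"top",onz("top",380.6,208.6,168),"tri",tri((169.7,179.7),(380.6,208.6)))
# lid
m=(t[185:240,340:388].min(2)>215).astype(np.uint8);cs=max(cv2.findContours(m,0,1)[0],key=cv2.contourArea)
(c,r)=cv2.minEnclosingCircle(cs);mm=cv2.fitEllipse(cs);print("lid",mm,onz("top",340+mm[0][0],185+mm[0][1],54))
a=onz("top",335+(530-400)/5-.4,185+185/5-.4,106);b=onz("top",335+(648-400)/5-.4,185+90/5-.4,106)
print("bail ends top",a,b,np.linalg.norm(a-b),np.degrees(np.arctan2(*(b-a)[1::-1])))
a=onz("scene",140+100/5-.4,178+140/5-.4,106);b=onz("scene",140+232/5-.4,178+88/5-.4,106)
print("bail ends scene",a,b,np.linalg.norm(a-b),np.degrees(np.arctan2(*(b-a)[1::-1])))
print("tip",tri((291.2,211),(244,149.2)))
print("seat scene z221",onz("scene",298.2,221,221),"armstart z233",onz("scene",307.6,218.2,233))
for n,A,B in(("scene",(307.6,218.2),(339.2,229.6)),("top",(239.6,148.6),(199,137))):
    a,b=onz(n,*A,233),onz(n,*B,233);print(n,a,b,np.degrees(np.arctan2(*(b-a)[1::-1])))
# base plate
m=((t.min(2)>225)).astype(np.uint8);m[:, :188]=0;m[:, 300:]=0;m[:135]=0;m[200:]=0
cs=max(cv2.findContours(m,0,1)[0],key=cv2.contourArea);R=cv2.boxPoints(cv2.minAreaRect(cs))
print("plate",R);print(np.array([onz("top",*p,12) for p in R]))
# button
for n,im,(x,y,w,h) in(("top",t,(118,200,36,32)),("scene",s,(404,236,26,22))):
    m=(im[y:y+h,x:x+w].max(2)<90).astype(np.uint8);cs=max(cv2.findContours(m,0,1)[0],key=cv2.contourArea)
    (e,ax,an)=cv2.fitEllipse(cs);print("btn",n,e[0]+x,e[1]+y,ax,[onz(n,e[0]+x,e[1]+y,z) for z in(35,45)])
E
```

```text
grip scene z168 [ 450.6 -305.8  168. ] top [ 450.3 -309.4  168. ] tri (array([ 449.9, -307.9,  167.4]), np.float64(3.3882001619520024))
lid ((29.54485321044922, 27.88739776611328), (25.57283592224121, 29.19112777709961), 144.43406677246094) [ 448.6 -304.6   54. ]
bail ends top [ 423.6 -272.9  106. ] [ 470.  -331.2  106. ] 74.49506863128111 -51.530619236828464
bail ends scene [ 479.7 -329.7  106. ] [ 432.4 -277.8  106. ] 70.21534598282294 132.36057285227693
tip (array([574.5,   1.3, 241.4]), np.float64(3.2762784382334886))
seat scene z221 [580.2  15.8 221. ] armstart z233 [580.6  34.4 233. ]
scene [580.6  34.4 233. ] [600.3  99.8 233. ] 73.18999268043068
top [577.3  13.1 233. ] [603.3 103.  233. ] 73.84091496095857
plate [[186.7 166.5]
 [195.5 134.1]
 [272.4 155. ]
 [263.5 187.4]]
[[573.4 165.9  12. ]
 [659.7 143.9  12. ]
 [603.7 -58.7  12. ]
 [518.1 -35.7  12. ]]
btn top 133.39250946044922 215.54208278656006 (9.487249374389648, 9.989557266235352) [array([442.8, 297.8,  35. ]), array([442.1, 295.1,  45. ])]
btn scene 416.9903564453125 241.8224105834961 (13.752494812011719, 28.046348571777344) [array([416.6, 299.6,  35. ]), array([426.2, 297.2,  45. ])]
```

Measured positions agree between the two views:
- **Grip:** about (450,-307), bail heading about -50°.
- **Hook seat:** about (579,15), hook x heading about 74.4°.
- **Button:** about (440,297).

I'll move towards the canister, turning the tool on the way.

Emit:
play_rows(
  deltas=[
    [0,[-36,27,-8],[0,0,1.2]],
    [0,[-72,54,-16],[0,0,2.4]],
    [0,[-108,81,-24],[0,0,3.6]],
    [0,[-144,108,-32],[0,0,4.8]],
    [0,[-180,135,-40],[0,0,6]],
    [0,[-216,162,-48],[0,0,7.2]],
    [0,[-252,189,-56],[0,0,8.4]],
    [0,[-288,216,-60],[0,0,9.6]],
    [0,[-324,243,-60],[0,0,10.8]],
    [0,[-360,270,-60],[0,0,12]],
  ],
)

```text
time: 1.35
tcp_pos: [353.4, 132.6, 248.1]
eef_rot: [[0.994, 0.107, -0.0], [0.107, -0.994, -0.001], [-0.0, 0.001, -1.0]]
contact_force: [0.7, 0.1, 0.9]
opening: 91.8
```

```bash
cat > go.py <<'E'
import sys
from h import *
from scipy.spatial.transform import Rotation as Ro
np.set_printoptions(precision=2,suppress=True)
def go(p,yaw):
    s=robot.sense();R=s["eef_rot"];c,k=np.cos(np.radians(yaw)),np.sin(np.radians(yaw))
    T=np.array([[c,k,0],[k,-c,0],[0,0,-1.]])
    print("t",round(s["time"],2),"tcp",s["tcp_pos"],"yaw",np.degrees(np.arctan2(R[1,0],R[0,0])),"F",s["contact_force"],"open",s["opening"])
    print("shift",R.T@(np.array(p)-s["tcp_pos"]),"turn",Ro.from_matrix(R.T@T).as_rotvec()/np.radians(5))
if __name__=="__main__": a=list(map(float,sys.argv[1:]));go(a[:3],a[3])
E
python3 go.py 450 -307 240 -50
```

```text
t 1.35 tcp [353.43 132.62 248.09] yaw 6.1675521731215985 F [0.74 0.08 0.94] open 91.80388655285113
shift [ 48.78 447.44   8.56] turn [ 0.01 -0.   11.23]
```

Emit:
play_rows(
  deltas=[
    [0,[5,45,1],[0,0,1.1]],
    [0,[10,90,2],[0,0,2.2]],
    [0,[15,135,3],[0,0,3.3]],
    [0,[20,180,4],[0,0,4.5]],
    [0,[25,225,5],[0,0,5.6]],
    [0,[30,270,6],[0,0,6.7]],
    [0,[35,315,7],[0,0,7.8]],
    [0,[40,360,8],[0,0,9]],
    [0,[45,410,8],[0,0,10.1]],
    [0,[49,447,8],[0,0,11.2]],
  ],
)

```text
time: 2.6
tcp_pos: [450.1, -308.4, 240.1]
eef_rot: [[0.642, -0.767, -0.001], [-0.767, -0.642, -0.001], [0.0, 0.001, -1.0]]
contact_force: [0.0, -0.4, 0.6]
opening: 91.9
```

```bash
python3 go.py 450 -307 131 -50; python3 - <<'E'
from h import *
s=robot.get_image("scene");t=robot.get_image("top")
cv2.imwrite("pics/s2.png",s);cv2.imwrite("pics/t2.png",t)
for n in("scene","top"):print(n,proj(n,[450,-307,168]))
def c(im,x,y,w=100,h=90): return cv2.resize(im[y:y+h,x:x+w],(400,360),interpolation=cv2.INTER_CUBIC)
cv2.imwrite("pics/crop2.png",np.hstack([c(s,125,130),c(t,330,160)]))
E
```

```text
t 2.6 tcp [ 450.11 -308.38  240.11] yaw -50.061698255419586 F [ 0.03 -0.42  0.57] open 91.86085940819754
shift [ -1.14  -0.92 109.11] turn [ 0.01 -0.   -0.01]
scene [169.2939317  179.47638875]
top [379.55516912 208.72514168]
```

View pics/crop2.png

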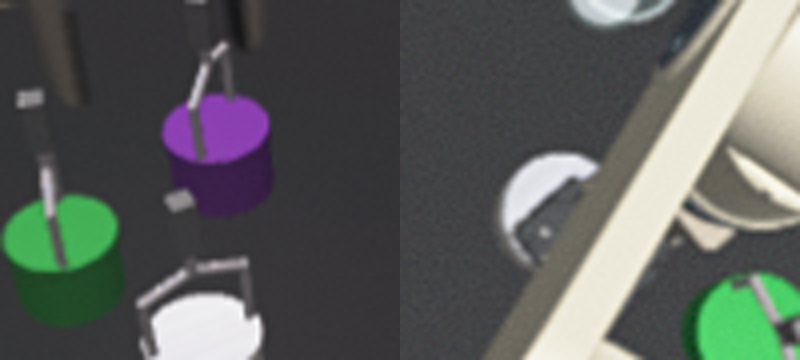

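Both fingers straddle the grip block: in the scene crop they sit at about (65,100) and (245,40), with the block at (180,200). The gripper body runs along the bail direction in the top view. Now descending.

Emit:
play_rows(
  deltas=[
    [0,[-1,-1,25],[0,0,0]],
    [0,[-1,-1,50],[0,0,0]],
    [0,[-1,-1,70],[0,0,0]],
    [0,[-1,-1,85],[0,0,0]],
    [0,[-1,-1,97],[0,0,0]],
    [0,[-1,-1,107],[0,0,0]],
    [0,[-1,-1,110],[0,0,0]],
    [0,[-1,-1,110],[0,0,0]],
  ],
)

```text
time: 3.7
tcp_pos: [450.6, -308.3, 130.0]
eef_rot: [[0.642, -0.767, -0.0], [-0.767, -0.642, -0.002], [0.001, 0.001, -1.0]]
contact_force: [-0.0, -0.6, -0.6]
opening: 91.6
```

Emit:
play_rows(
  deltas=[
    [120,[0,0,0],[0,0,0]],
    [160,[0,0,0],[0,0,0]],
    [190,[0,0,0],[0,0,0]],
    [255,[0,0,0],[0,0,0]],
    [255,[0,0,0],[0,0,0]],
    [255,[0,0,0],[0,0,0]],
    [255,[0,0,0],[0,0,0]],
    [255,[0,0,0],[0,0,0]],
  ],
  newtons=30,
)

```text
time: 4.7
tcp_pos: [450.6, -308.2, 130.0]
eef_rot: [[0.642, -0.767, -0.001], [-0.767, -0.642, -0.002], [0.001, 0.001, -1.0]]
contact_force: [0.2, 0.0, -1.9]
opening: 15.6
```

```bash
python3 go.py 450 -307 180 -50
```

```text
t 4.7 tcp [ 450.56 -308.2   130.03] yaw -50.08881140075075 F [ 0.24  0.01 -1.88] open 15.568826958279208
shift [ -1.24  -0.27 -49.98] turn [ 0.02 -0.01 -0.02]
```

Gripped: the opening is 15.6 mm against the 16 mm block. Lifting.

Emit:
play_rows(
  deltas=[
    [255,[0,0,-4],[0,0,0]],
    [255,[0,0,-12],[0,0,0]],
    [255,[0,0,-25],[0,0,0]],
    [255,[0,0,-45],[0,0,0]],
    [255,[0,0,-70],[0,0,0]],
    [255,[0,0,-100],[0,0,0]],
    [255,[0,0,-125],[0,0,0]],
    [255,[0,0,-142],[0,0,0]],
    [255,[0,0,-150],[0,0,0]],
    [255,[0,0,-150],[0,0,0]],
  ],
  newtons=40,
)

```text
time: 5.95
tcp_pos: [450.7, -308.0, 280.1]
eef_rot: [[0.642, -0.767, -0.0], [-0.767, -0.642, -0.002], [0.001, 0.001, -1.0]]
contact_force: [-0.5, 0.9, -2.7]
opening: 15.5
```

```bash
python3 go.py 549 -91 280 -15.6; python3 -c "
from h import *
print(robot.sense()['torque'],robot.sense()['eef_rot'])"
```

```text
t 5.95 tcp [ 450.68 -307.99  280.11] yaw -50.09338300034528 F [-0.49  0.9  -2.66] open 15.548867209781472
shift [-103.37 -214.63   -0.29] turn [ 0.02 -0.01 -6.9 ]
[-0.07958371  0.09860832 -0.02025939] [[ 6.41537873e-01 -7.67091273e-01 -3.70324838e-04]
 [-7.67090644e-01 -6.41536538e-01 -1.67752483e-03]
 [ 1.04923774e-03  1.36026843e-03 -9.99998524e-01]]
```

Emit:
play_rows(
  deltas=[
    [255,[-6,-12,0],[0,0,-0.4]],
    [255,[-18,-37,0],[0,0,-1.2]],
    [255,[-33,-68,0],[0,0,-2.2]],
    [255,[-49,-102,0],[0,0,-3.3]],
    [255,[-65,-136,0],[0,0,-4.4]],
    [255,[-81,-169,0],[0,0,-5.4]],
    [255,[-94,-195,0],[0,0,-6.2]],
    [255,[-101,-210,0],[0,0,-6.7]],
    [255,[-103,-215,0],[0,0,-6.9]],
    [255,[-103,-215,0],[0,0,-6.9]],
  ],
)

```text
time: 7.2
tcp_pos: [549.3, -91.2, 279.5]
eef_rot: [[0.963, -0.269, -0.001], [-0.269, -0.963, -0.002], [-0.0, 0.002, -1.0]]
contact_force: [0.0, -1.0, -3.1]
opening: 15.0
```

```bash
python3 go.py 579 15.5 280 -15.6; python3 - <<'E'
from h import *
s=robot.get_image("scene");t=robot.get_image("top")
cv2.imwrite("pics/s3.png",s);cv2.imwrite("pics/t3.png",t)
F=[robot.sense()["contact_force"]]
for n in("scene","top"):print(n,proj(n,[579,15.5,225]))
cv2.imwrite("pics/crop3.png",np.hstack([cv2.resize(s[120:280,210:360],None,fx=2.66,fy=2.66,interpolation=2),cv2.resize(t[80:240,180:330],None,fx=2.66,fy=2.66,interpolation=2)]))
print(F)
E
```

```text
t 7.2 tcp [549.32 -91.23 279.47] yaw -15.593218230151605 F [ 0.04 -1.01 -3.11] open 14.99230795723125
shift [  -0.1  -110.78   -0.76] turn [0.02 0.   0.  ]
scene [298.24245319 219.18419576]
top [238.75886927 148.53698112]
[array([-0.21414416, -0.43590568, -3.56895514])]
```

View pics/crop3.png

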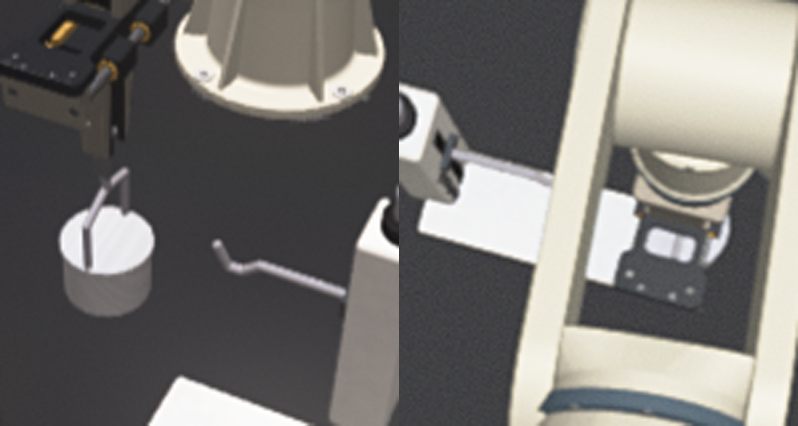

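The canister is held upright. In the scene crop the bail peak is at (112,180) and the hook tip at (218,243); the top view shows the forearm spanning columns 510–800. Before going in, I'll check how much clearance the arm links have over the housing and post.

View pics/s3.png

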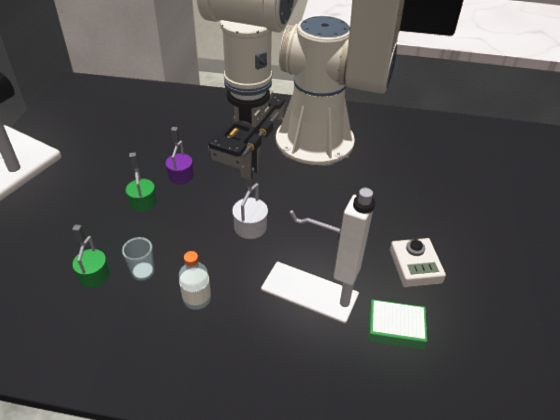

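```bash
python3 - <<'E'
from h import *
np.set_printoptions(precision=1,suppress=True)
s=cv2.imread("pics/s3.png")
# bail peak (bar centre) & can in scene: crop px/2.66
p,d=ray("scene",210+112/2.66,120+181/2.66)
# intersect with vertical line plane through expected bar: report point at expected height
print("bar at z 259.5:",p+d*(259.5-p[2])/d[2],"expect",robot.sense()["tcp_pos"])
p,d=ray("scene",210+107/2.66,120+240/2.66)
print("lid centre at z 203.5:",p+d*(203.5-p[2])/d[2])
print(robot.sense()["qpos"])
print("wt samples",[robot.get_image("scene") is not None and robot.sense()["contact_force"][2] for _ in range(6)])
E
```

```text
bar at z 259.5: [541.4 -87.4 259.5] expect [549.2 -91.7 279.6]
lid centre at z 203.5: [550.6 -90.3 203.5]
[-0.2  0.2  1.7 -0.   1.3  0.1]
wt samples [np.float64(-3.14714738768893), np.float64(-2.6154509498054153), np.float64(-3.182166979460901), np.float64(-2.6084810003023717), np.float64(-3.521811722593301), np.float64(-4.218350732243876)]
```

The links stay well above the post. The lid centre, (550.6,-90.3) in the scene view, agrees with the TCP to about 1.5 mm. The weight reads about 3 N, so I expect a dip of about 30 mm. Going in along the hook.

Emit:
play_rows(
  deltas=[
    [255,[0,-6,-1],[0,0,0]],
    [255,[0,-16,-1],[0,0,0]],
    [255,[0,-29,-1],[0,0,0]],
    [255,[0,-44,-1],[0,0,0]],
    [255,[0,-60,-1],[0,0,0]],
    [255,[0,-76,-1],[0,0,0]],
    [255,[0,-91,-1],[0,0,0]],
    [255,[0,-103,-1],[0,0,0]],
    [255,[0,-110,-1],[0,0,0]],
    [255,[0,-110,-1],[0,0,0]],
  ],
)

```text
time: 8.85
tcp_pos: [579.1, 14.9, 280.5]
eef_rot: [[0.963, -0.269, -0.0], [-0.269, -0.963, -0.002], [0.0, 0.002, -1.0]]
contact_force: [-0.5, -0.4, -3.1]
opening: 16.0
```

```bash
python3 go.py 579 15 249 -15.6; python3 - <<'E'
from h import *
s=robot.get_image("scene");t=robot.get_image("top");cv2.imwrite("pics/s4.png",s)
cv2.imwrite("pics/crop4.png",np.hstack([cv2.resize(s[160:280,250:360],None,fx=3.6,fy=3.6,interpolation=2),cv2.resize(t[80:200,180:290],None,fx=3.6,fy=3.6,interpolation=2)]))
E
```

```text
t 8.85 tcp [579.09  14.85 280.53] yaw -15.596527395052096 F [-0.45 -0.44 -3.13] open 15.984850923883936
shift [-0.13 -0.18 31.53] turn [ 0.02 -0.    0.  ]
```

View pics/crop4.png

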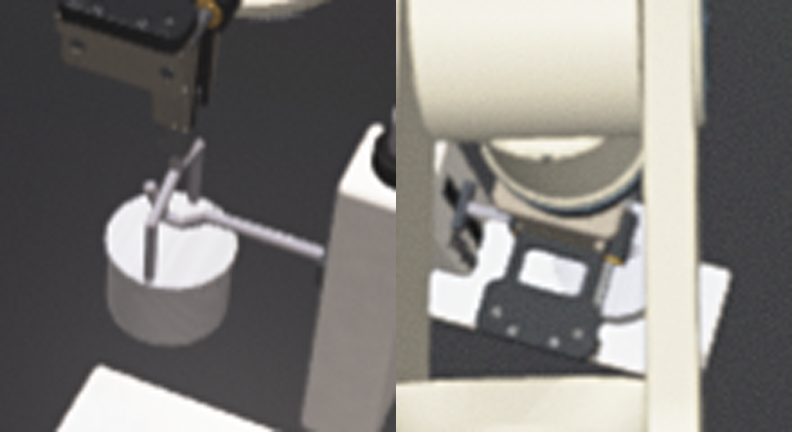

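The hook passes through the bail opening; in the scene crop the tip is at (150,187), the cradle at (180,213), and the bar is above it. Next I'll average the weight, then lower.

```bash
cat > f.py <<'E'
from h import *
def favg(n=15):
    F=[]
    for _ in range(n): robot.get_image("scene");F.append(robot.sense()["contact_force"])
    F=np.array(F);s=robot.sense()
    print("t %.2f"%s["time"],"tcp",s["tcp_pos"].round(1),"F",F.mean(0).round(2),"sd",F.std(0).round(2),"tau",s["torque"].round(2),"open",round(s["opening"],1))
if __name__=="__main__": favg()
E
python3 f.py
```

```text
t 9.70 tcp [579.   14.5 280.6] F [-0.12 -0.09 -2.89] sd [0.5  0.51 0.36] tau [-0.06  0.08 -0.  ] open 15.2
```

Emit:
play_rows(
  deltas=[
    [255,[0,0,5],[0,0,0]],
    [255,[0,0,11],[0,0,0]],
    [255,[0,0,17],[0,0,0]],
    [255,[0,0,22],[0,0,0]],
    [255,[0,0,27],[0,0,0]],
    [255,[0,0,32],[0,0,0]],
    [255,[0,0,37],[0,0,0]],
    [255,[0,0,42],[0,0,0]],
    [255,[0,0,46],[0,0,0]],
    [255,[0,0,46],[0,0,0]],
  ],
)

```text
time: 10.95
tcp_pos: [579.0, 14.4, 234.4]
eef_rot: [[0.963, -0.269, -0.0], [-0.269, -0.963, -0.002], [0.0, 0.002, -1.0]]
contact_force: [0.0, 0.1, -1.4]
opening: 15.6
```

```bash
python3 f.py
```

```text
t 11.70 tcp [579.   14.5 234.6] F [-0.36 -0.04 -1.53] sd [0.31 0.49 0.43] tau [-0.08  0.11 -0.01] open 15.5
```

The force behaves as expected: 14 mm of dip carries 1.4 of 2.9 N. About 15 mm remain.

Emit:
play_rows(
  deltas=[
    [255,[0,0,3],[0,0,0]],
    [255,[0,0,6],[0,0,0]],
    [255,[0,0,9],[0,0,0]],
    [255,[0,0,12],[0,0,0]],
    [255,[0,0,14],[0,0,0]],
    [255,[0,0,15],[0,0,0]],
    [255,[0,0,15],[0,0,0]],
    [255,[0,0,15],[0,0,0]],
  ],
)

```text
time: 12.7
tcp_pos: [579.1, 14.4, 219.7]
eef_rot: [[0.963, -0.269, -0.0], [-0.269, -0.963, -0.002], [0.0, 0.002, -1.0]]
contact_force: [-0.1, 0.8, 0.1]
opening: 15.8
```

```bash
python3 -c "
from f import *
favg(40)
s=robot.get_image('scene');cv2.imwrite('pics/s5.png',s)
cv2.imwrite('pics/crop5.png',cv2.resize(s[160:280,250:360],None,fx=5,fy=5,interpolation=2))"
```

```text
t 14.70 tcp [579.1  14.4 219.6] F [0.02 0.23 0.05] sd [0.49 0.51 0.57] tau [-0.01  0.11  0.07] open 15.9
```

View pics/crop5.png

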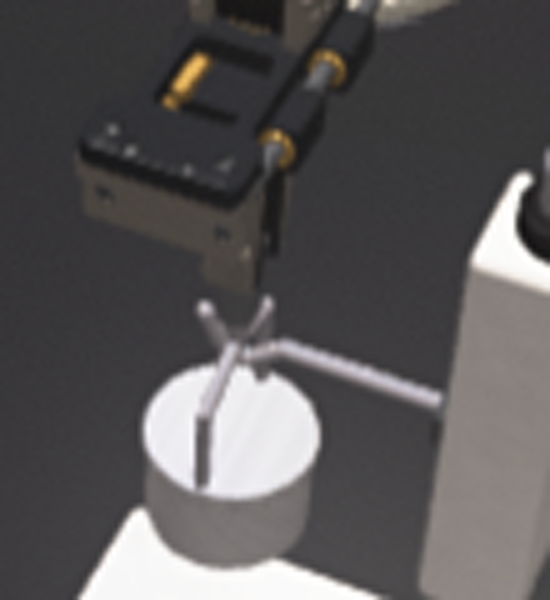

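The bail peak sits in the cradle at about (240,350), the hook has dipped, and the mean vertical force is 0.05 N. I'll ease the grip to 3 N, then open slowly.

Emit:
play_rows(
  deltas=[
    [255,[0,0,0],[0,0,0]],
    [255,[0,0,0],[0,0,0]],
    [205,[0,0,0],[0,0,0]],
    [200,[0,0,0],[0,0,0]],
    [190,[0,0,0],[0,0,0]],
    [175,[0,0,0],[0,0,0]],
    [150,[0,0,0],[0,0,0]],
    [110,[0,0,0],[0,0,0]],
    [60,[0,0,0],[0,0,0]],
    [20,[0,0,0],[0,0,0]],
  ],
  newtons=3,
)

```text
time: 16.0
tcp_pos: [579.0, 14.4, 219.6]
eef_rot: [[0.963, -0.269, -0.0], [-0.269, -0.963, -0.002], [0.0, 0.002, -1.0]]
contact_force: [-0.1, 0.5, -0.7]
opening: 65.7
```

```bash
python3 -c "
from f import *
favg(6)
s=robot.get_image('scene');cv2.imwrite('pics/s6.png',s)
cv2.imwrite('pics/crop6.png',cv2.resize(s[160:280,250:360],None,fx=5,fy=5,interpolation=2))
a=cv2.imread('pics/s5.png')[225:275,270:320].astype(float);b=s[225:275,270:320].astype(float)
print('can shift px',cv2.phaseCorrelate(a.mean(2),b.mean(2)))"
```

```text
t 16.30 tcp [579.   14.4 219.6] F [0.17 0.19 0.01] sd [0.62 0.33 0.42] tau [-0.02  0.1   0.03] open 84.6
can shift px ((-0.058381878783066554, -0.024891007377554786), 1.0056232274202443)
```

View pics/crop6.png

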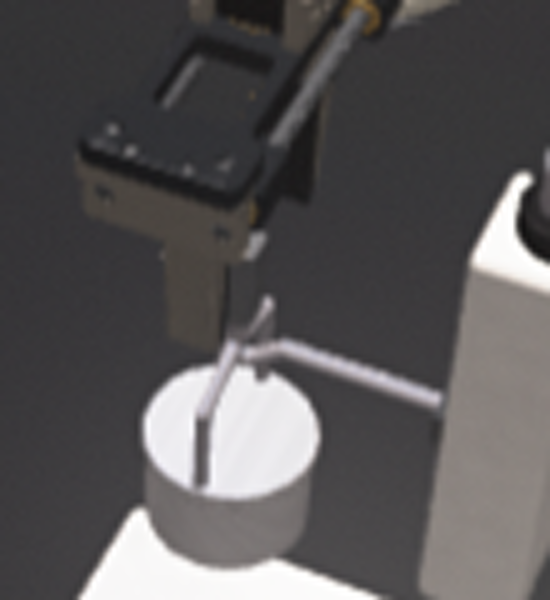

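The canister hangs free, the fingers are open, and it moved only 0.06 px on release. Retreating straight up, and measuring the button.

Emit:
play_rows(
  deltas=[
    [0,[0,0,-5],[0,0,0]],
    [0,[0,0,-15],[0,0,0]],
    [0,[0,0,-30],[0,0,0]],
    [0,[0,0,-50],[0,0,0]],
    [0,[0,0,-75],[0,0,0]],
    [0,[0,0,-100],[0,0,0]],
    [0,[0,0,-125],[0,0,0]],
    [0,[0,0,-150],[0,0,0]],
    [0,[0,0,-170],[0,0,0]],
    [0,[0,0,-180],[0,0,0]],
  ],
)

```text
time: 17.6
tcp_pos: [579.4, 14.8, 401.8]
eef_rot: [[0.963, -0.269, 0.002], [-0.269, -0.963, -0.002], [0.003, 0.001, -1.0]]
contact_force: [0.3, 0.2, -0.1]
opening: 91.6
```

```bash
python3 go.py 437 297 300 60; python3 - <<'E'
from h import *
s=cv2.imread("pics/s3.png");t=cv2.imread("pics/top0.png")
cv2.imwrite("pics/crop7.png",np.hstack([cv2.resize(s[230:290,385:445],None,fx=6.6,fy=6.6,interpolation=2),cv2.resize(t[175:235,105:165],None,fx=6.6,fy=6.6,interpolation=2)]))
E
```

```text
t 17.6 tcp [579.44  14.75 401.8 ] yaw -15.632404126960632 F [ 0.33  0.22 -0.11] open 91.60665395117259
shift [-213.5  -233.52  101.01] turn [  0.03  -0.02 -15.13]
```

View pics/crop7.png

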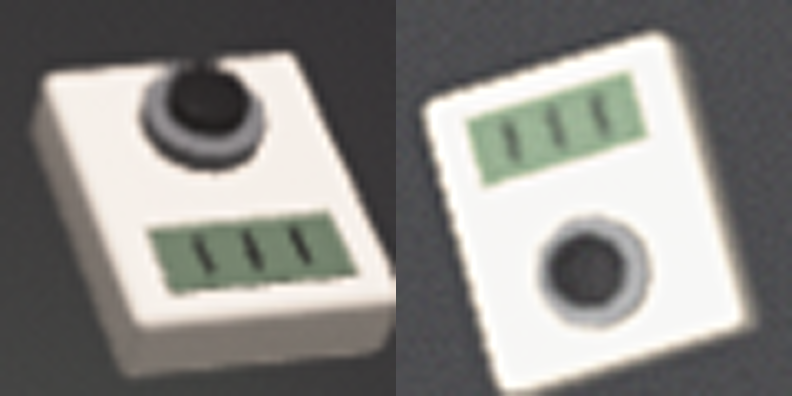

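```bash
python3 - <<'E'
from h import *
from go import go
P,e=tri((416.2,244.3),(133.5,215.3));print(P,e)
go([P[0],P[1],150],-15.6)
E
```

```text
[442.22 292.98  52.86] 0.39488458001043764
t 17.6 tcp [579.44  14.75 401.8 ] yaw -15.632404126960632 F [ 0.33  0.22 -0.11] open 91.60665395117259
shift [-207.79 -231.2   251.03] turn [ 0.01 -0.03 -0.01]
```

The two rays meet within 0.4 mm, putting the button top at about (442,293,~50).

Emit:
play_rows(
  deltas=[
    [100,[-15,-17,0],[0,0,0]],
    [200,[-45,-50,0],[0,0,0]],
    [255,[-80,-89,10],[0,0,0]],
    [255,[-115,-128,40],[0,0,0]],
    [255,[-150,-167,80],[0,0,0]],
    [255,[-180,-200,125],[0,0,0]],
    [255,[-200,-222,170],[0,0,0]],
    [255,[-208,-231,210],[0,0,0]],
    [255,[-208,-231,240],[0,0,0]],
    [255,[-208,-231,251],[0,0,0]],
  ],
  newtons=20,
)

```text
time: 18.85
tcp_pos: [439.7, 292.6, 148.0]
eef_rot: [[0.963, -0.269, -0.001], [-0.269, -0.963, -0.004], [0.0, 0.004, -1.0]]
contact_force: [-0.6, -1.5, 0.8]
opening: 0.8
```

```bash
python3 go.py 442 293 65 -15.6
```

```text
t 18.85 tcp [439.7  292.63 148.04] yaw -15.578435156680007 F [-0.6  -1.47  0.82] open 0.7767207092000517
shift [ 2.11 -1.27 83.04] turn [ 0.04 -0.    0.  ]
```

Emit:
play_rows(
  deltas=[
    [255,[2,-1,20],[0,0,0]],
    [255,[2,-1,45],[0,0,0]],
    [255,[2,-1,68],[0,0,0]],
    [255,[2,-1,80],[0,0,0]],
    [255,[2,-1,87],[0,0,0]],
    [255,[2,-1,90],[0,0,0]],
    [255,[2,-1,92],[0,0,0]],
    [255,[2,-1,92],[0,0,0]],
  ],
)

```text
time: 19.85
tcp_pos: [442.0, 292.9, 56.4]
eef_rot: [[0.963, -0.269, -0.0], [-0.269, -0.963, -0.003], [0.0, 0.003, -1.0]]
contact_force: [-0.3, -0.2, 0.3]
opening: 0.1
```

```bash
python3 -c "
from f import *
favg(5)"
```

```text
t 20.10 tcp [442.  292.8  56.3] F [-0.27 -0.04  0.01] sd [0.48 0.48 0.67] tau [-0.04  0.08 -0.02] open 0.6
```

Emit:
play_rows(
  deltas=[
    [255,[0,0,2],[0,0,0]],
    [255,[0,0,4],[0,0,0]],
    [255,[0,0,5],[0,0,0]],
    [255,[0,0,5],[0,0,0]],
  ],
)

```text
time: 20.6
tcp_pos: [441.8, 292.8, 51.1]
eef_rot: [[0.963, -0.269, -0.001], [-0.269, -0.963, -0.003], [0.0, 0.004, -1.0]]
contact_force: [-0.5, 0.6, -0.0]
opening: 0.7
```

```bash
python3 -c "
from f import *
favg(4)"
```

```text
t 20.80 tcp [442.  292.8  51.3] F [0.33 0.15 0.16] sd [0.33 0.26 0.28] tau [-0.09  0.12  0.05] open 0.5
```

Emit:
play_rows(
  deltas=[
    [255,[0,0,2],[0,0,0]],
    [255,[0,0,4],[0,0,0]],
    [255,[0,0,4],[0,0,0]],
  ],
)

```text
time: 21.18
tcp_pos: [441.8, 292.7, 47.1]
eef_rot: [[0.963, -0.269, -0.001], [-0.269, -0.963, -0.004], [0.0, 0.004, -1.0]]
contact_force: [-0.1, -0.2, 0.2]
opening: 0.6
```

```bash
python3 -c "
from f import *
favg(4)"
```

```text
t 21.38 tcp [442.  292.8  47.3] F [0.03 0.62 0.33] sd [0.09 0.4  0.41] tau [-0.01  0.09 -0.04] open 0.2
```

Emit:
play_rows(
  deltas=[
    [255,[0,0,2],[0,0,0]],
    [255,[0,0,3],[0,0,0]],
    [255,[0,0,3],[0,0,0]],
  ],
)

```text
time: 21.75
tcp_pos: [441.9, 292.8, 44.2]
eef_rot: [[0.963, -0.269, -0.001], [-0.269, -0.963, -0.003], [0.0, 0.003, -1.0]]
contact_force: [0.7, 0.1, -0.0]
opening: 0.4
```

```bash
python3 -c "
from f import *
favg(4)"
```

```text
t 21.95 tcp [442.  292.8  44.3] F [-0.05 -0.15 -0.08] sd [0.33 0.43 0.31] tau [-0.06  0.05 -0.07] open 0.7
```

Emit:
play_rows(
  deltas=[
    [255,[0,0,1.5],[0,0,0]],
    [255,[0,0,3],[0,0,0]],
    [255,[0,0,3],[0,0,0]],
  ],
)

```text
time: 22.32
tcp_pos: [441.9, 292.7, 41.2]
eef_rot: [[0.963, -0.269, -0.001], [-0.269, -0.963, -0.003], [0.0, 0.004, -1.0]]
contact_force: [-0.0, -0.1, -0.4]
opening: 0.4
```

```bash
python3 -c "
from f import *
favg(4)
print(onz('top',133.5,215.3,42),onz('scene',416.2,244.3,42))
a=robot.get_image('scene');cv2.imwrite('pics/s8.png',a)
cv2.imwrite('pics/crop8.png',cv2.resize(a[180:300,380:480],None,fx=5,fy=5,interpolation=2))"
```

```text
t 22.52 tcp [442.  292.8  41.4] F [ 0.36 -0.23 -0.07] sd [0.29 0.56 0.32] tau [-0.    0.1   0.01] open 0.5
[442.96030754 295.67287039  42.        ] [431.93504433 295.75699156  42.        ]
```

View pics/crop8.png

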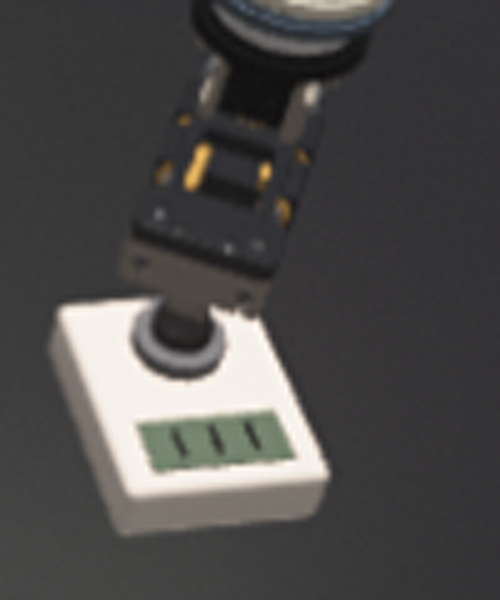

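Fingertip and button coincide at about (180,340) in the crop, but nothing is pressed yet, so the cap is lower than triangulated. Continuing in small steps.

Emit:
play_rows(
  deltas=[
    [255,[0,0,1],[0,0,0]],
    [255,[0,0,2],[0,0,0]],
    [255,[0,0,2],[0,0,0]],
  ],
)

```text
time: 22.95
tcp_pos: [442.0, 292.8, 39.3]
eef_rot: [[0.963, -0.269, -0.001], [-0.269, -0.963, -0.003], [0.0, 0.003, -1.0]]
contact_force: [1.1, 0.4, -0.0]
opening: 0.5
```

```bash
python3 -c "
from f import *
favg(5)
print(proj('scene',[442,292.8,41.4]))"
```

```text
t 23.20 tcp [442.1 292.8  39.4] F [ 0.02 -0.1   0.04] sd [0.19 0.27 0.3 ] tau [-0.07  0.09 -0.  ] open 0.1
[415.0422714  247.36126027]
```

Emit:
play_rows(
  deltas=[
    [255,[0,0,1],[0,0,0]],
    [255,[0,0,2],[0,0,0]],
    [255,[0,0,2],[0,0,0]],
  ],
)

```text
time: 23.58
tcp_pos: [442.0, 292.8, 37.3]
eef_rot: [[0.963, -0.269, -0.001], [-0.269, -0.963, -0.003], [0.0, 0.003, -1.0]]
contact_force: [-0.9, -0.3, -0.3]
opening: 0.4
```

```bash
python3 -c "
from f import *
favg(5)
s=cv2.imread('pics/s3.png')
# console corners (top face) scene vs top at z=35
for u,v in((43,75),(295,52),(140,325)): print('scene',onz('scene',385+u/6.6-.4,230+v/6.6-.4,35).round(1))
for u,v in((355,325),(108,392),(262,35),(30,100)): print('top',onz('top',105+u/6.6-.4,175+v/6.6-.4,35).round(1))
"
```

```text
t 23.82 tcp [442.1 292.9  37.4] F [-0.19 -0.04 -0.4 ] sd [0.49 0.41 0.36] tau [-0.06  0.05  0.01] open 0.6
scene [425.5 235.9  35. ]
scene [396.2 330.7  35. ]
scene [538.2 270.4  35. ]
top [421.6 232.8  35. ]
top [395.4 329.1  35. ]
top [534.9 271.4  35. ]
top [509.5 362.5  35. ]
```

Still no force at 37.4 mm, although the console corners agree with a 35 mm top. I'll compare pixel columns before and now to see whether the cap has moved.

```bash
python3 -c "
from h import *
n=robot.get_image('scene');a=cv2.imread('pics/s3.png');b=cv2.imread('pics/s8.png');cv2.imwrite('pics/s9.png',n)
for c in (413,417,420):
  print(c)
  for r in range(232,260): print(r,a[r,c],b[r,c],n[r,c])
"
```

```text
413
232 [56 55 56] [68 74 80] [63 68 74]
233 [58 57 59] [67 72 79] [68 73 80]
234 [57 56 58] [67 73 79] [69 75 81]
235 [57 56 58] [67 74 80] [67 73 79]
236 [57 56 58] [68 74 80] [68 74 80]
237 [58 57 58] [67 73 79] [66 72 80]
238 [59 58 61] [65 70 74] [68 74 80]
239 [76 77 81] [67 69 72] [68 74 79]
240 [68 69 73] [62 63 68] [60 62 68]
241 [43 42 45] [52 54 58] [53 56 62]
242 [40 40 44] [44 46 50] [55 58 63]
243 [42 42 45] [42 42 45] [49 51 55]
244 [43 43 46] [43 44 47] [44 44 47]
245 [45 46 48] [45 45 49] [45 45 48]
246 [46 47 49] [45 45 48] [45 46 48]
247 [36 37 41] [37 37 40] [36 38 41]
248 [33 34 35] [32 33 36] [31 33 35]
249 [63 63 66] [62 62 64] [61 60 63]
250 [118 117 120] [119 117 121] [119 117 121]
251 [141 138 143] [142 139 143] [142 140 144]
252 [112 110 115] [113 112 116] [114 112 115]
253 [72 71 74] [72 71 74] [73 72 74]
254 [61 62 65] [64 64 66] [61 62 65]
255 [123 129 139] [126 131 141] [125 131 140]
256 [215 225 236] [216 227 237] [216 226 236]
257 [235 241 247] [236 242 248] [236 242 248]
258 [234 240 246] [235 240 246] [235 241 246]
259 [233 239 245] [234 240 246] [2
[... 1538 characters left out ...]
243 [37 36 38] [58 62 67] [59 64 70]
244 [39 38 41] [48 50 53] [55 58 63]
245 [41 40 44] [41 41 44] [48 49 53]
246 [40 41 43] [40 40 43] [40 41 44]
247 [36 36 40] [35 36 39] [36 36 39]
248 [32 32 35] [31 32 35] [31 31 35]
249 [52 52 55] [52 51 54] [53 52 55]
250 [110 108 112] [111 110 113] [110 109 112]
251 [138 136 140] [138 136 141] [138 137 141]
252 [130 128 132] [130 129 133] [131 129 133]
253 [89 88 90] [90 88 91] [90 88 91]
254 [65 66 68] [65 66 69] [65 67 69]
255 [135 142 151] [137 144 153] [136 143 153]
256 [218 229 238] [220 231 239] [220 231 239]
257 [234 241 247] [235 241 247] [236 242 247]
258 [234 240 246] [234 240 246] [235 240 246]
259 [233 239 245] [234 240 246] [234 240 246]
```

The cap hasn't moved (black rows 241–249), and the fingertip's visible end is at row 244.5, still above it. Continuing down while watching the force.

Emit:
play_rows(
  deltas=[
    [255,[0,0,1],[0,0,0]],
    [255,[0,0,2],[0,0,0]],
    [255,[0,0,2],[0,0,0]],
  ],
)

```text
time: 24.25
tcp_pos: [442.0, 292.8, 35.3]
eef_rot: [[0.963, -0.269, -0.001], [-0.269, -0.963, -0.003], [0.0, 0.003, -1.0]]
contact_force: [-0.2, 0.2, -0.4]
opening: 0.5
```

```bash
python3 -c "
from f import *
favg(4)
n=robot.get_image('scene')
for c in (410,413,417,420): print(c,[int(x) for x in n[240:252,c].mean(1)])
"
```

```text
t 24.45 tcp [442.1 292.9  35.4] F [-0.08 -0.1  -0.47] sd [0.84 0.4  0.48] tau [-0.09  0.13 -0.04] open 0.4
410 [147, 144, 108, 88, 77, 68, 77, 97, 127, 142, 135, 98]
413 [70, 67, 66, 57, 48, 45, 45, 38, 33, 63, 119, 141]
417 [74, 73, 71, 69, 63, 52, 45, 43, 37, 33, 66, 120]
420 [73, 73, 73, 74, 68, 54, 44, 37, 32, 52, 110, 138]
```

Emit:
play_rows(
  deltas=[
    [255,[0,0,1],[0,0,0]],
    [255,[0,0,2],[0,0,0]],
    [255,[0,0,3],[0,0,0]],
    [255,[0,0,3],[0,0,0]],
  ],
)

```text
time: 25.0
tcp_pos: [442.0, 292.8, 32.3]
eef_rot: [[0.963, -0.269, -0.001], [-0.269, -0.963, -0.003], [0.0, 0.003, -1.0]]
contact_force: [-0.2, 1.0, 0.2]
opening: 0.4
```

```bash
python3 -c "
from f import *
favg(4)
n=robot.get_image('scene')
for c in (410,413,417,420): print(c,[int(x) for x in n[240:252,c].mean(1)])
"
```

```text
t 25.20 tcp [442.1 292.9  32.5] F [-0.1  -0.05 -0.28] sd [0.22 0.59 0.44] tau [-0.04  0.09  0.06] open 0.6
410 [103, 117, 105, 88, 76, 68, 78, 98, 127, 142, 133, 97]
413 [74, 71, 66, 65, 58, 50, 47, 37, 33, 62, 118, 141]
417 [73, 74, 73, 70, 68, 64, 51, 43, 37, 33, 64, 121]
420 [73, 73, 74, 74, 68, 56, 46, 37, 33, 52, 110, 139]
```

Emit:
play_rows(
  deltas=[
    [255,[0,0,1],[0,0,0]],
    [255,[0,0,2],[0,0,0]],
    [255,[0,0,2],[0,0,0]],
  ],
)

```text
time: 25.62
tcp_pos: [442.2, 292.9, 30.5]
eef_rot: [[0.963, -0.269, -0.0], [-0.269, -0.963, -0.003], [0.001, 0.003, -1.0]]
contact_force: [-0.2, -1.0, 2.2]
opening: 0.9
```

```bash
python3 -c "
from f import *
favg(4)
n=robot.get_image('scene');cv2.imwrite('pics/s10.png',n)
cv2.imwrite('pics/crop10.png',cv2.resize(n[200:265,380:460],None,fx=10,fy=9,interpolation=2))
for c in (410,413,417,420): print(c,[int(x) for x in n[240:252,c].mean(1)])
"
```

```text
t 25.82 tcp [442.1 292.9  30.5] F [ 0.14 -0.03  1.24] sd [0.23 0.41 0.74] tau [-0.08  0.1  -0.01] open 0.7
410 [77, 95, 100, 89, 74, 67, 77, 96, 126, 142, 135, 97]
413 [74, 72, 68, 66, 65, 55, 48, 41, 33, 63, 119, 140]
417 [74, 74, 73, 73, 70, 68, 58, 48, 36, 33, 66, 122]
420 [74, 72, 74, 74, 73, 59, 48, 39, 31, 53, 110, 138]
```

Contact: 1.2 N at TCP z 30.5. Pressing about 4.5 mm further.

Emit:
play_rows(
  deltas=[
    [255,[0,0,1.5],[0,0,0]],
    [255,[0,0,3],[0,0,0]],
    [255,[0,0,4],[0,0,0]],
    [255,[0,0,4.5],[0,0,0]],
    [255,[0,0,4.5],[0,0,0]],
  ],
)

```text
time: 26.5
tcp_pos: [442.2, 292.9, 26.1]
eef_rot: [[0.963, -0.269, -0.0], [-0.269, -0.963, -0.003], [0.001, 0.003, -1.0]]
contact_force: [-0.4, -0.4, 4.3]
opening: 0.7
```

```bash
python3 -c "
from f import *
favg(3)
n=robot.get_image('scene')
for c in (410,413,417,420): print(c,[int(x) for x in n[240:252,c].mean(1)])
"
```

```text
t 26.65 tcp [442.2 292.9  26.1] F [-0.99 -0.25  4.57] sd [0.56 0.27 0.37] tau [-0.07  0.26 -0.  ] open 0.2
410 [74, 73, 82, 86, 77, 70, 78, 96, 126, 142, 134, 96]
413 [72, 75, 73, 72, 69, 69, 59, 49, 43, 64, 118, 141]
417 [73, 73, 74, 74, 74, 71, 69, 64, 50, 38, 66, 121]
420 [74, 73, 74, 74, 73, 72, 59, 47, 39, 53, 110, 138]
```

4.6 N is about 5.5 mm of travel, past the 4 mm threshold. Releasing and retreating.

Emit:
play_rows(
  deltas=[
    [255,[0,0,-3],[0,0,0]],
    [255,[0,0,-8],[0,0,0]],
    [255,[0,0,-18],[0,0,0]],
    [255,[0,0,-40],[0,0,0]],
    [255,[0,0,-70],[0,0,0]],
    [255,[0,0,-105],[0,0,0]],
    [255,[0,0,-140],[0,0,0]],
    [255,[0,0,-165],[0,0,0]],
    [255,[0,0,-170],[0,0,0]],
    [255,[0,0,-170],[0,0,0]],
  ],
)

```text
time: 27.95
tcp_pos: [442.0, 293.3, 195.8]
eef_rot: [[0.963, -0.269, -0.0], [-0.269, -0.963, -0.003], [0.001, 0.003, -1.0]]
contact_force: [0.6, 0.0, 0.4]
opening: 0.5
```

```bash
python3 -c "
from f import *
favg(4)
n=robot.get_image('scene');cv2.imwrite('pics/s11.png',n);a=cv2.imread('pics/s3.png');b=cv2.imread('pics/s6.png')
for c in (413,417): print(c,[int(x) for x in n[238:252,c].mean(1)],[int(x) for x in a[238:252,c].mean(1)])
f=lambda i:i[225:275,270:320].mean(2)
print('can',cv2.phaseCorrelate(f(b),f(n)))
d=cv2.absdiff(n,a).max(2)
for nm,(x,y,w,h) in dict(bottle=(175,245,40,65),beaker=(118,232,40,50),box=(365,295,70,52),green1=(70,220,42,70),green2=(120,150,40,64),purple=(163,122,32,62)).items(): print(nm,(d[y:y+h,x:x+w]>40).sum())
"
```

```text
t 28.15 tcp [441.6 293.  194.9] F [ 0.41  0.07 -0.36] sd [0.39 0.44 0.47] tau [-0.05  0.06  0.01] open 0.5
413 [64, 84, 75, 47, 43, 47, 47, 49, 50, 39, 36, 66, 124, 147] [59, 78, 70, 43, 41, 43, 44, 46, 47, 38, 34, 64, 118, 140]
417 [74, 94, 76, 44, 44, 45, 45, 45, 48, 46, 39, 35, 71, 127] [70, 90, 70, 41, 39, 43, 43, 43, 44, 43, 38, 34, 66, 120]
can ((-0.03445478673196689, 0.030656139021711937), 1.0065541776827531)
bottle 0
beaker 0
box 0
green1 0
green2 0
purple 0
```

View pics/s11.png

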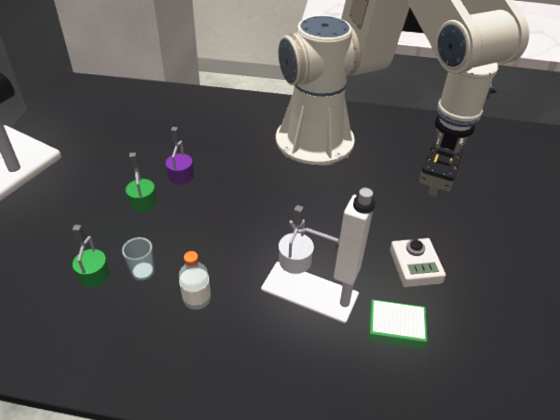

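The canister hangs on the hook at (296,250), the button is back up at (416,246), the bystanders haven't moved, and the gripper is clear. Handing in.

```bash
python3 -c "
from bench import robot
print(robot.finish_job())"
```

```text
the job is handed in; nothing more can be done
None
```

The canister is hanging upright and free on the scale hook, the hold button has been pressed and is back up, and the job was handed in at about 28 s.

**Hanging:** I lowered the canister about 29 mm with the hook until the arm carried almost nothing (mean 0.05 N of about 2.9 N), then opened the gripper slowly. The canister moved less than 0.1 px in the picture when released, and was in the same place after the press. The hook stayed well short of its 105 mm limit.

**Button:** It was pressed about 10 s after release, with a force of about 4.6 N, roughly 5.5 mm of the 6 mm travel. The last picture shows the cap at its original height.

**Bystanders:** The bottle, beaker, slide box and look-alikes in the scene view showed no change.

**What disagreed:**
- **Button height:** I triangulated the button top at about 53 mm, but contact only came at a TCP height of about 32 mm, below the console's 35 mm top. The closed fingertips therefore seem to end well short of the stated TCP. I didn't find out why and went by the measured force.
- **Button travel:** I worked the travel out from the force and how far the arm moved, because the joint itself couldn't be read.

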